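Jack up one end of the slab roller and hold it for the packers

ROBOT

A 7-joint arm with a two-finger parallel gripper is mounted at the origin on the work surface. World frame = base frame: x ahead of the robot, y to its left, z up, the work surface at z = 0. Lengths are in m, angles in rad, forces in N, time in s.
With the tool pointing down it reaches from about 0.425 to 0.875 m from the base axis. Payload 8.4 kg.
Tool frame: the origin (TCP) lies midway between the tips of the shut fingers; the grasp point (between the pads) lies 19 mm behind it; z points along the fingers, y is the line along which they close (so a half turn about z gives the same grasp; the last joint's range is limited). The gripper opens to 85 mm and grips with 20 to 120 N. Pads are 22 mm wide; open, the fingers measure 114 mm over their backs; the gripper's body (76 mm by 85 mm) begins 54 mm behind the grasp point. The pads swing forward as they close: fully open they stand 13 mm farther back than shut.
Start: joints at [1.049, 0.333, 0.04, 1.465, -0.013, 1.343, -0.059], TCP at [0.267, -0.593, 0.211] pointing down, gripper open.
Joint ranges: [-2.58, 2.58], [-0.38, 2.09], [-1.3, 1.39], [0.25, 2.4], [-1.5, 4.64], [0.08, 2.09], [-2.65, 2.65]. Speed limits (rad/s): [2.22, 2.22, 2.79, 2.79, 3.14, 3.14, 3.14].

INTERFACE

Orientations are given as a rotation vector (axis times angle).
In Python, from plant import robot gives the robot as it stands.
- The arm moves only by the tool jog_arm, never from a script. Its argument "plan" is a list that holds one entry, the list of rows, each a list of 7 numbers: the opening, from 0 (shut) to 1 (fully open), then the shift along the tool's x, y, z in m, then the turn, a rotation vector about the tool's x, y, z in rad. A call has 1 to 20 rows; each row shifts and turns the commanded pose from where the row before left it, along the tool's axes as they then stand; what a row does not reach is not made up. A row lasts 1/8 s, in which the tool goes at most 62.5 mm and 10.7 degrees, less where a joint would pass 70% of its speed; a pose out of reach is approached as far as the arm can. A call is refused whole if a number of a shift passes 0.0625 or a number of a turn 0.188, either way. A call with a gripper value outside its range is refused whole. The fingers move at their own pace and stop on an object; "grip_force" is the grip in N (left out, the last holds). Time passes only in rows, so rows that do not move let the fingers close. It gives the time, the measured TCP pose, the force, the opening and the grip force at its end, in the units of the state.
- robot.sense(): the state, without advancing time (a new reading comes with each control period).
- robot.read_camera(name): name is "scene" or "top" or "wrist"; returns (picture, depth): 384x512x3 uint8, red, green, blue; 384x512 float32, m along the optical axis (not along the pixel's ray), 0 where there is no reading.
- robot.get_calibration(name): a dict with "vertical_fov" (degrees; the focal length in pixels is half the picture's height over the tangent of half this angle, whatever the lens; pixels are square), "cx", "cy" (the principal point, pixels), "T" (4x4, takes a point from camera to world coordinates); the wrist camera has in their place "tool_from_camera" (4x4, takes a point from camera to tool coordinates, whose origin is the TCP and whose axes are the flange's). Camera axes: x right, y down, z forward; pixel columns grow to the right and rows downward; lengths in m; the calibration is good to about 2 mm. A picture is of the moment at which its call begins: read the wrist's pose just before it. get_calibration takes no time and is no camera call.
- robot.sign_off(): hands the job in; it is judged then, once.
The state is a dict: "t": time; "qpos": joint angles; "qvel": joint speeds; "joint_torque": joint torques, N m; "position": TCP position; "tool_rot": TCP orientation; "ft_force": force on the tool from outside, world axes, zero at the start; "wrist_torque": the same for the moment, N m; "finger_gap": finger opening in m; "gripper_force": force on a finger pad.
Only numpy, scipy, OpenCV 4.12 (cv2) and the standard library are available. Lean on these libraries where they do the work, as an engineer would, in place of code of your own. Each camera call takes 0.05 s, during which the arm holds its last target. There are 200 camera calls.

TASK

The near feet of the slab roller need packing. Slide the ratchet jack in until its saddle is centred under the round lift pad of the jacking lug (the plate with the bolt head on top, at that end of the roller), then pump the jack with full strokes of its handle, down to the stop and all the way up again, until both near feet are more than 10 mm clear of the bench, enough for the 10 mm packers. Finish while still holding the handle pressed down at the bottom of a stroke, because the load settles back when the handle comes up; lift with the jack only, keep the arm off the roller, do not shove the roller along the bench, and leave the packers, the bottle and the clay figure where they stand.

Things in the scene. Friction and masses are not known exactly. Their poses are not given: they have to be found in the camera images.
- slab_roller: table-top slab roller, about 13 kg, loose on four rubber feet; 400 mm wide (x), 620 mm long (y): plywood bed, top 166 mm high, on grey steel legs and beams, gantry and steel roller up to 350 mm high, handwheel on its +x side. Origin on the bench under the bed's middle, z up. Its -y end is lifted; under that end beam 114 mm is open between the legs, 320 mm apart
- lift_pad (a point): the lift point: underside centre of the round rubber pad (40 mm across, 13 thick) under the jacking lug, at (0, -360, 105) mm in the roller's frame: 5 mm above the lowered saddle. The lug is a steel plate 70 mm wide, 8 thick, top 126 mm high, standing out 80 mm from the -y end beam; a hexagon bolt head (22 mm across, 8 high) sits on it right above the pad's centre
- near_foot_a (a point): bottom centre of the near foot at the roller's -x side; feet are rubber discs 40 mm across; reads height 0 when standing on the bench
- near_foot_b (a point): bottom centre of the near foot at the roller's +x side; the roller tips about its far feet, 570 mm behind the near ones
- jack: loose steel ratchet jack, 2.1 kg. Origin on the bench under the saddle's axis, z up, handle towards its -x. Base plate 10 mm thick, 95 wide, from x = -125 to +50 mm; upright grey cylinder 54 mm across, 76 high; handle pivot at x = -70, y = 0, z = 70 mm between side plates 40 mm apart outside, 85 high. Slides over the bench if pulled or pushed by its handle (10 to 16 N)
- saddle_top (a point): centre of the top of the saddle, a steel disc 40 mm across on the ram; 100 mm above the bench when the ram is down, on the vertical through the jack's origin
- ram (a joint): height of ram and saddle above their lowest, m, 0 (start) to 0.030. A full handle stroke drives it up and the ratchet catches it as the handle rises: about 0.0105 held, 0.007 after the handle is up (1st stroke); 0.0185 and 0.015 (2nd); 0.0265 and 0.023 (3rd). Part strokes may not catch. Near feet rise 0.9 mm per mm of ram after 5 mm of gap
- pump_lever (a joint): handle angle, rad: 0 fully up (bar rises 0.55 rad above level away from the pivot), 0.5 fully down at the stop (bar 0.05 rad above level). A light spring lifts it back to 0 within about 1 s when let go; at the grip about 4 N moves it unloaded, 10 to 18 N when lifting the roller
- jack_handle: the handle: round bar 16 mm thick with a rubber sleeve 24 mm thick from 125 to 235 mm from the pivot. Origin at the pivot. It moves only up and down with joint pump_lever
- handle_grip (a point): point on the axis of the rubber sleeve, 180 mm from the pivot (toward the jack's -x, and up); about 164 mm above the bench with the handle up and 79 mm with it down
- packer_a: hardwood packer 55 x 55 x 10 mm lying loose on the bench ahead of the roller's near end, on its +x side; origin under its centre; bystander
- packer_b: a second, like packer_a, lying beside it and closer to the roller; bystander
- bottle: green glass bottle, 66 mm across, 220 mm high, standing; origin under its centre; bystander
- figurine: small clay figure, 54 mm across, 93 mm high, standing; origin under its centre; bystander

How it is judged:
By the outcome, as a careful person would: the job done as asked, in the order asked, and still so for the second after the job is handed in, while the arm keeps its last pose, push and grip.
It also fails if it takes over 51 s, if anything falls off the work surface, if the arm or the gripper's body presses on something with over 40 N, if the wrist force passes 120 N, or if a joint passes its speed limit or range.

## Working session

There is one attempt and no reset: what is moved stays moved. The work goes in short steps, Python scripts to look and compute and a tool call to move; the robot and the scene stay as the last step left them, time stands still between calls to the robot, and variables do not carry over. Pictures are saved under pics/ and viewed, at most 10 in all, crops included, and the job is handed in when it is done.

Besides the shell and the picture viewer there is one more tool, called in YAML: its name, and indented under it one key for each argument. jog_arm: Moves the arm, as the interface text tells. Its arguments: {"type":"object","properties":{"plan":{"type":"array","items":{"type":"array","items":{"type":"array","items":{"type":"number"}}}},"grip_force":{"type":"number"}},"required":["plan"]}

```bash
mkdir -p pics; cat > h.py <<'E'
import numpy as np,cv2
from scipy.spatial.transform import Rotation as R
from plant import robot
def cam(n):
    s=robot.sense(); im,d=robot.read_camera(n); c=robot.get_calibration(n)
    f=d.shape[0]/2/np.tan(np.radians(c["vertical_fov"]/2))
    if n=="wrist":
        T=np.eye(4);T[:3,:3]=R.from_rotvec(s["tool_rot"]).as_matrix();T[:3,3]=s["position"];T=T@c["tool_from_camera"]
    else: T=c["T"]
    v,u=np.mgrid[:d.shape[0],:d.shape[1]]
    P=np.stack([(u-c["cx"])/f*d,(v-c["cy"])/f*d,d],-1)@T[:3,:3].T+T[:3,3]
    P[d==0]=np.nan
    return im,P
def save(n,im): cv2.imwrite("pics/"+n+".png",im[:,:,::-1])
E
python3 - <<'E'
from h import *
s=robot.sense();print({k:np.round(v,3) for k,v in s.items()})
for n in("scene","top"):
    im,P=cam(n);save(n,im);np.save(n,P)
    print(n, robot.get_calibration(n))
a=cv2.imread("pics/scene.png");b=cv2.imread("pics/top.png")
E
```

```text
{'t': np.float64(0.0), 'qpos': array([ 1.049,  0.334,  0.04 ,  1.466, -0.013,  1.343, -0.058]), 'qvel': array([ 0.   , -0.   ,  0.001,  0.001, -0.   ,  0.   , -0.001]), 'joint_torque': array([ 0.0000e+00, -6.5856e+01,  1.3660e+00, -4.0556e+01,  1.7000e-02,
        1.2000e-02,  0.0000e+00]), 'position': array([ 0.266, -0.592,  0.21 ]), 'tool_rot': array([-3.07e+00, -6.59e-01,  1.00e-03]), 'ft_force': array([-0.243,  0.019, -0.003]), 'wrist_torque': array([ 0.016, -0.024, -0.018]), 'gripper_force': np.float64(0.0), 'finger_gap': np.float64(0.085)}
scene {'vertical_fov': 53.26864085664302, 'cx': 260.75423243234906, 'cy': 184.63129719016737, 'T': array([[ 0.80990087,  0.49132551, -0.32040573,  0.96179595],
       [ 0.58640275, -0.66528984,  0.46208358, -0.49214967],
       [ 0.01387078, -0.56212869, -0.82693345,  1.1701894 ],
       [ 0.        ,  0.        ,  0.        ,  1.        ]])}
top {'vertical_fov': 55.42849478124834, 'cx': 256.20076590003504, 'cy': 186.48460611388214, 'T': array([[ 0.00563405, -0.98246774,  0.18634751,  0.3673775 ],
       [-0.99983408, -0.00876263, -0.01596955,  0.11076174],
       [ 0.01732246, -0.18622662, -0.9823541 ,  1.04286709],
       [ 0.        ,  0.        ,  0.        ,  1.        ]])}
```

View pics/scene.png

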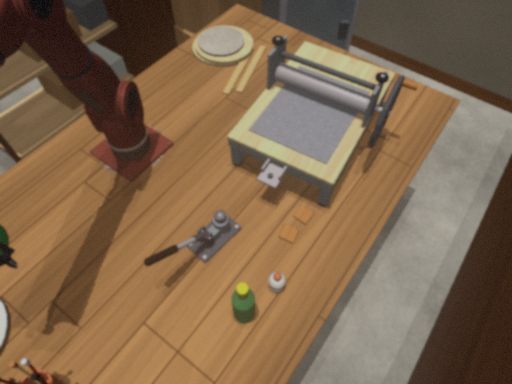

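View pics/top.png

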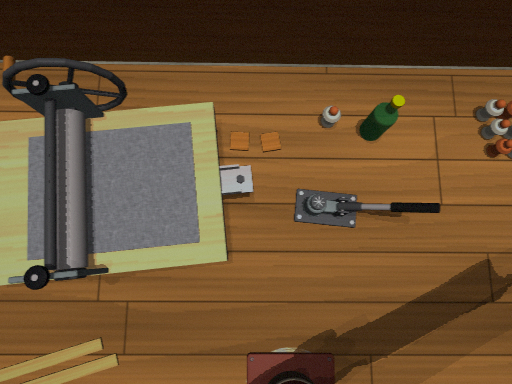

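Top view: lug with bolt head at about (240,179), jack saddle at (318,204), sleeve at about (390–438, 208), with the handle pointing to world −y. Packers are at (240,141) and (271,142), the figure at (331,116) and the bottle at (380,120).

```bash
python3 - <<'E'
from h import *
P=np.load("top.npy");im=cv2.imread("pics/top.png")
p=lambda u,v:print((u,v),np.round(P[v,u],4))
for q in[(240,179),(247,170),(247,188),(228,172),(228,190),(318,204),(313,204),(323,204),(345,208),(375,208),(395,208),(415,208),(435,208),(300,193),(300,220),(352,196),(352,223),(240,141),(271,142),(331,116),(397,101),(375,125),(215,105),(225,260)]:p(*q)
def blob(name,m):
    Q=P[m];print(name,len(Q),np.round(np.nanmedian(Q,0),4),np.round(np.nanmin(Q,0),3),np.round(np.nanmax(Q,0),3))
v,u=np.mgrid[:384,:512];z=P[...,2]
box=lambda a,b,c,d:(u>=a)&(u<=b)&(v>=c)&(v<=d)
blob("lug",box(215,260,155,205)&(z>.11)&(z<.13))
blob("bolt",box(215,260,155,205)&(z>.1305)&(z<.14))
blob("saddle",box(290,335,180,230)&(z>.09)&(z<.11))
blob("base",box(285,365,180,240)&(z>.006)&(z<.014))
m=box(365,450,190,225)&(z>.1);blob("handle",m);Q=P[m];print("fit",np.polyfit(Q[:,1],Q[:,0],1))
b=np.float32(P[box(285,365,180,240)&(z>.006)&(z<.014)][:,:2]);print(cv2.minAreaRect(b))
b=np.float32(P[box(215,260,155,205)&(z>.115)&(z<.14)][:,:2]);print(cv2.minAreaRect(b))
b=np.float32(P[box(0,260,90,290)&(z>.160)&(z<.172)][:,:2]);print(cv2.minAreaRect(b))
# bed front edge
E=[]
for r in range(115,255,4):
    c=np.where((z[r]>.155)&(z[r]<.175)&(np.arange(512)<240))[0]
    if len(c):E.append(P[r,c[-1],:2])
E=np.array(E);print("edge x->y",np.polyfit(E[:,0],E[:,1],1),E[0],E[-1])
E
```

```text
(240, 179) [0.5584 0.1372 0.1356]
(247, 170) [0.5838 0.1198 0.1282]
(247, 188) [0.5371 0.1193 0.1265]
(228, 172) [0.5787 0.1686 0.1253]
(228, 190) [0.5274 0.1662 0.1494]
(318, 204) [ 0.5012 -0.0663  0.0995]
(313, 204) [ 0.5011 -0.0531  0.0999]
(323, 204) [ 0.501  -0.0789  0.1017]
(345, 208) [ 0.4933 -0.1408  0.0836]
(375, 208) [ 0.4893 -0.2088  0.1187]
(395, 208) [ 0.4859 -0.2485  0.148 ]
(415, 208) [ 0.4833 -0.2885  0.17  ]
(435, 208) [ 0.4802 -0.3239  0.1963]
(300, 193) [ 0.5443 -0.0312  0.016 ]
(300, 220) [ 0.4678 -0.0308  0.0094]
(352, 196) [ 0.5368 -0.1799  0.0166]
(352, 223) [ 0.4596 -0.176   0.0184]
(240, 141) [0.6982 0.1423 0.0129]
(271, 142) [0.6964 0.0512 0.0121]
(331, 116) [ 0.7565 -0.1152  0.0697]
(397, 101) [ 0.7379 -0.2427  0.2172]
(375, 125) [ 0.7171 -0.2252  0.1074]
(215, 105) [0.8137 0.2196 0.0032]
(225, 260) [0.3573 0.1687 0.1676]
lug 698 [0.5598 0.1474 0.1258] [0.493 0.104 0.117] [0.612 0.193 0.13 ]
bolt 86 [0.5612 0.1423 0.1347] [0.506 0.122 0.131] [0.601 0.192 0.14 ]
saddle 185 [ 0.5066 -0.0665  0.1   ] [ 0.488 -0.088  0.091] [ 0.528 -0.048  0.104]
base 1070 [ 0.4851 -0.103   0.0098] [ 0.449 -0.215  0.006] [ 0.558 -0.014  0.014]
handle 617 [ 0.4873 -0.2736  0.1656] [ 0.471 -0.342  0.103] [ 0.501 -0.186  0.204]
fit [0.10011276 0.51362319]
((0.5034643411636353, -0.11393686383962631), (0.19335448741912842, 0.09571723639965057), 84.42634582519531)
((0.5572353601455688, 0.14678624272346497), (0.11974471062421799, 0.08019396662712097), 6.268707752227783)
((0.5502973198890686, 0.4541809558868408), (0.44992974400520325, 0.5334426164627075), 6.387359619140625)
edge x->y [0.11187744 0.1252537 ] [0.72007349 0.20521404] [0.37810802 0.16684118]
```

jog_arm:
  plan:
    - [[1,0,0,-0.02,0,0,-0.175],[1,0,0,-0.02,0,0,-0.175],[1,0,0,-0.01,0,0,-0.175],[1,0,0,0,0,0,-0.175],[1,0,0,0,0,0,-0.175],[1,0,0,0,0,0,-0.174],[1,0,0,0,0,0,0],[1,0,0,0,0,0,0]]

```text
t: 1.1
position: [0.2666, -0.5927, 0.2605]
tool_rot: [-2.333, -2.104, -0.0]
ft_force: [0.2, 0.4, -0.6]
finger_gap: 0.0852
gripper_force: 0.0
```

```bash
cat >> h.py <<'E'
def to(w,yaw=None):
    s=robot.sense();M=R.from_rotvec(s["tool_rot"]).as_matrix()
    print("t",s["t"],"pos",np.round(s["position"],4),"x",np.round(M[:,0],3),"z",np.round(M[:,2],3),"F",np.round(s["ft_force"],1),"gap",round(float(s["finger_gap"]),4),"tooldelta",np.round(M.T@(np.array(w)-s["position"]),4),"q",np.round(s["qpos"],2))
E
python3 -c "
from h import *
to((.484,-.289,.24))"
```

```text
t 1.1 pos [ 0.2666 -0.5927  0.2605] x [0.103 0.995 0.   ] z [-0.  0. -1.] F [ 0.2  0.4 -0.6] gap 0.0852 tooldelta [0.3244 0.1851 0.0206] q [ 1.15  0.32 -0.1   1.38  0.03  1.44  0.95]
```

jog_arm:
  plan:
    - [[1,0.04,0.023,0,0,0,0],[1,0.04,0.023,0,0,0,0],[1,0.04,0.023,0,0,0,0],[1,0.04,0.023,0,0,0,0],[1,0.04,0.023,0,0,0,0],[1,0.04,0.023,0,0,0,0],[1,0.04,0.023,0,0,0,0],[1,0.04,0.023,0,0,0,0],[1,0,0,0,0,0,0],[1,0,0,0,0,0,0]]

```text
t: 2.35
position: [0.4811, -0.2929, 0.2608]
tool_rot: [-2.331, -2.107, 0.001]
ft_force: [-0.5, -0.5, -0.6]
finger_gap: 0.0853
gripper_force: 0.0
```

```bash
python3 - <<'E'
from h import *
to((.484,-.289,.145))
im,P=cam("wrist");save("w1",im);np.save("w1",P)
z=P[...,2]
m=(z>.1)&(z<.21)&(P[...,0]>.43)&(P[...,0]<.54)&(P[...,1]<-.18)
Q=P[m];print(len(Q),Q.min(0),Q.max(0),np.median(Q,0));print(np.polyfit(Q[:,1],Q[:,0],1))
for y in np.arange(-.35,-.18,.02):
    k=abs(Q[:,1]-y)<.005
    if k.any():print(round(y,3),Q[k].mean(0).round(4),Q[k][:,0].min().round(4),Q[k][:,0].max().round(4),Q[k][:,2].max().round(4))
E
```

```text
t 2.35 pos [ 0.4811 -0.2929  0.2608] x [ 0.101  0.995 -0.   ] z [-0. -0. -1.] F [-0.5 -0.5 -0.6] gap 0.0853 tooldelta [0.0042 0.0025 0.1158] q [ 0.77  0.16 -0.34  1.59  0.05  1.41  0.32]
4520 [ 0.47185691 -0.34302126  0.10002331] [ 0.50793107 -0.18000063  0.20162268] [ 0.49018142 -0.27593496  0.16416802]
[0.09934187 0.51645192]
-0.33 [ 0.4841 -0.3293  0.1964] 0.4719 0.4957 0.2016
-0.31 [ 0.4856 -0.31    0.1851] 0.4739 0.4979 0.1916
-0.29 [ 0.4874 -0.29    0.1728] 0.4757 0.4994 0.1793
-0.27 [ 0.4895 -0.27    0.1602] 0.4776 0.502 0.1669
-0.25 [ 0.4913 -0.2501  0.1481] 0.4795 0.5036 0.1548
-0.23 [ 0.4939 -0.23    0.1324] 0.4861 0.502 0.1392
-0.21 [ 0.4956 -0.21    0.1201] 0.4881 0.5032 0.1257
-0.19 [ 0.4978 -0.19    0.1079] 0.4901 0.5056 0.1138
```

View pics/w1.png

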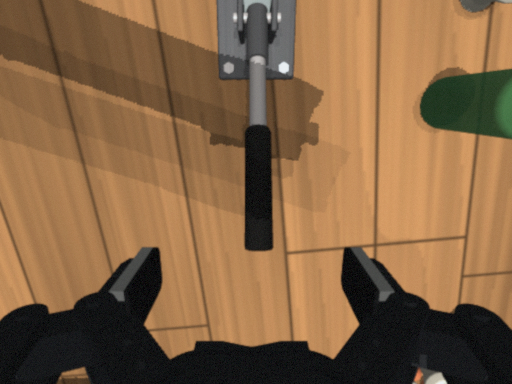

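Wrist view: black sleeve at (258,130–245), running straight along the tool axis between the open fingers. I descend and grip.

jog_arm:
  plan:
    - [[1,0.004,0.006,0,0,0,0],[1,0,0,0.04,0,0,0],[1,0,0,0.04,0,0,0],[1,0,0,0.036,0,0,0],[1,0,0,0,0,0,0],[0,0,0,0,0,0,0],[0,0,0,0,0,0,0],[0,0,0,0,0,0,0],[0,0,0,0,0,0,0],[0,0,0,0,0,0,0],[0,0,0,0,0,0,0]]
  grip_force: 100

```text
t: 3.78
position: [0.488, -0.2899, 0.1454]
tool_rot: [2.328, 2.107, -0.0]
ft_force: [-0.1, -3.9, 5.3]
finger_gap: 0.0183
gripper_force: 97.9
```

```bash
python3 - <<'E'
from h import *
to((.536,-.085,.145))
E
```

```text
t 3.775 pos [ 0.488  -0.2899  0.1454] x [ 0.099  0.995 -0.001] z [ 0.001 -0.001 -1.   ] F [-0.1 -3.9  5.3] gap 0.0183 tooldelta [2.087e-01 2.740e-02 2.000e-04] q [ 0.75  0.23 -0.34  1.74  0.08  1.18  0.29]
```

jog_arm:
  plan:
    - [[0,0.006,0.0008,0,0,0,0],[0,0.01,0.0014,0,0,0,0],[0,0.01,0.0014,0,0,0,0],[0,0.01,0.0014,0,0,0,0],[0,0.01,0.0014,0,0,0,0],[0,0.01,0.0014,0,0,0,0],[0,0.01,0.0014,0,0,0,0],[0,0.01,0.0014,0,0,0,0],[0,0.01,0.0014,0,0,0,0],[0,0.01,0.0014,0,0,0,0],[0,0.01,0.0014,0,0,0,0],[0,0.01,0.0014,0,0,0,0],[0,0.004,0.0006,0,0,0,0],[0,0,0,0,0,0,0],[0,0,0,0,0,0,0]]

```text
t: 5.65
position: [0.5162, -0.1773, 0.1465]
tool_rot: [2.328, 2.1, -0.006]
ft_force: [-3.3, -17.4, 12.0]
finger_gap: 0.0186
gripper_force: 99.2
```

```bash
cat >> h.py <<'E'
def jack(n,save_as=None):
    im,P=cam("top");np.save(n,P);save(n,im)
    z=P[...,2];X=P[...,0];Y=P[...,1]
    m=(z>.006)&(z<.014)&(X>.43)&(X<.65)&(Y<.25)&(Y>-.3)
    return im,P
E
python3 - <<'E'
from h import *
to((.536,-.085,.145))
im,P=jack("top2")
save("top2c",cv2.resize(im[130:260,180:460],None,fx=2.8,fy=2.8))
E
```

```text
t 5.65 pos [ 0.5162 -0.1773  0.1465] x [ 0.103  0.995 -0.007] z [ 0.002 -0.007 -1.   ] F [ -3.3 -17.4  12. ] gap 0.0186 tooldelta [0.0939 0.0102 0.0008] q [ 0.62  0.19 -0.42  1.79  0.09  1.17  0.07]
```

View pics/top2c.png

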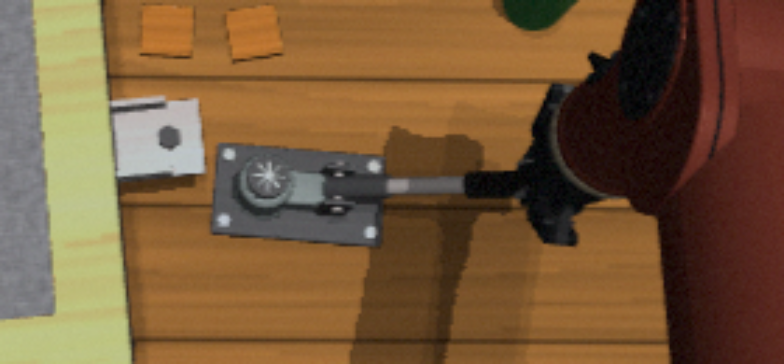

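The jack follows well. In full-frame pixels, saddle top is at about (275,193) and bolt head at about (240.4,179.3).

```bash
cat >> h.py <<'E'
def ray(n,u,v,z):
    c=robot.get_calibration(n);f=192/np.tan(np.radians(c["vertical_fov"]/2))
    d=c["T"][:3,:3]@np.array([(u-c["cx"])/f,(v-c["cy"])/f,1]);o=c["T"][:3,3]
    return o+d*(z-o[2])/d[2]
E
python3 - <<'E'
from h import *
P=np.load("top2.npy")
S=ray("top",275,193.2,.1);B=ray("top",240.4,179.3,.134);print(S,B,B-S)
print("old saddle",ray("top",317.5,203.5,.1), P[193,275],P[179,240])
z=P[...,2];X=P[...,0];Y=P[...,1]
def med(zl,zh,xl,xh,yl,yh):
    m=(z>zl)&(z<zh)&(X>xl)&(X<xh)&(Y>yl)&(Y<yh);Q=P[m];return len(Q),Q.mean(0).round(4),((Q.min(0)+Q.max(0))/2).round(4)
print(med(.095,.106,.49,.56,.01,.08))
corners=[(220,145),(385,153),(212,233),(380,244)]
C=[ray("top",180+a/2.8,130+b/2.8,.01)[:2] for a,b in corners];print(np.round(C,4));C=np.array(C)
d=(C[0]+C[2]-C[1]-C[3])/2;print("len",np.hypot(*d),"axis",d/np.hypot(*d), "front mid",(C[0]+C[2])/2)
E
```

```text
[0.52877074 0.04608557 0.1       ] [0.55799289 0.13621321 0.134     ] [0.02922216 0.09012764 0.034     ]
old saddle [ 0.50244804 -0.06487845  0.1       ] [0.52906258 0.04617917 0.10139517] [0.55813224 0.13715184 0.13698909]
(179, array([0.5305, 0.0443, 0.1001]), array([0.5309, 0.0434, 0.0993]))
[[ 0.5772  0.0872]
 [ 0.5703 -0.0831]
 [ 0.4861  0.0949]
 [ 0.4762 -0.0756]]
len 0.17057403801292584 axis [0.04913319 0.99879224] front mid [0.53163228 0.0910636 ]
```

jog_arm:
  plan:
    - [[0,0.006,0.0014,0,0,0,0],[0,0.01,0.0024,0,0,0,0],[0,0.01,0.0024,0,0,0,0],[0,0.01,0.0024,0,0,0,0],[0,0.01,0.0024,0,0,0,0],[0,0.01,0.0024,0,0,0,0],[0,0.01,0.0024,0,0,0,0],[0,0.01,0.0024,0,0,0,0],[0,0.004,0.0008,0,0,0,0],[0,0,0,0,0,0,0],[0,0,0,0,0,0,0]]

```text
t: 7.08
position: [0.5429, -0.1, 0.1463]
tool_rot: [2.328, 2.1, -0.008]
ft_force: [-5.2, -20.8, 14.5]
finger_gap: 0.018
gripper_force: 100.0
```

```bash
python3 - <<'E'
from h import *
to((.536,-.085,.145))
im,P=jack("top3")
a=cv2.resize(im[130:260,180:380],None,fx=4,fy=4,interpolation=cv2.INTER_CUBIC)
save("top3c",a)
E
```

```text
t 7.075 pos [ 0.5429 -0.1     0.1463] x [ 0.103  0.995 -0.008] z [ 0.    -0.008 -1.   ] F [ -5.2 -20.8  14.5] gap 0.018 tooldelta [ 0.0143 -0.0084  0.0012] q [ 0.51  0.21 -0.47  1.77  0.11  1.18 -0.09]
```

View pics/top3c.png

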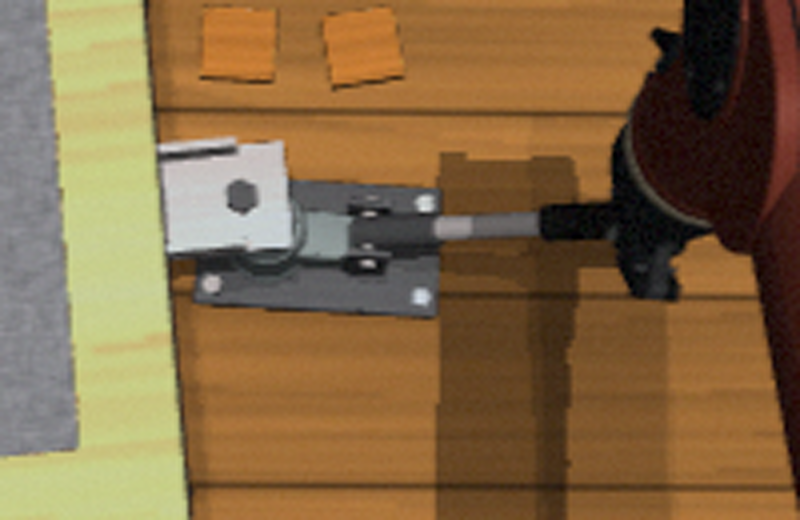

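```bash
python3 - <<'E'
from h import *
r=lambda u,v,s:ray("top",180+u/s,130+v/s,.013)[:2]
a=np.array([r(374,166,2.8),r(370,232,2.8),r(223,220,2.8)]);b=np.array([r(426,203,4),r(421,297,4),r(211,284,4)])
S=np.array([.530,.0452])
# rigid fit
ca,cb=a.mean(0),b.mean(0);A,B=a-ca,b-cb
th=np.arctan2((A[:,0]*B[:,1]-A[:,1]*B[:,0]).sum(),(A*B).sum());c,s=np.cos(th),np.sin(th);M=np.array([[c,-s],[s,c]])
print("yaw change",th,"resid",(B-A@M.T).round(4)); S2=cb+M@(S-ca);print("saddle now",S2)
e=np.array([r(441,188,4),r(437,317,4)]);d=e[1]-e[0];ax=np.array([-d[1],d[0]])/np.hypot(*d);ax*=np.sign(ax[1]);print("edge",e,np.hypot(*d),ax,"origin",e.mean(0)+.125*ax)
pad=np.array(ray("top",180+242/4,130+196/4,.134)[:2]);print("pad",pad,pad-S2)
P=np.load("top3.npy");z=P[...,2];Y=P[...,1];X=P[...,0]
m=(z>.1)&(z<.17)&(Y>-.075)&(Y<.0)&(X>.5)&(X<.57);Q=P[m];print(len(Q),np.polyfit(Q[:,1],Q[:,0],1),np.polyfit(Q[:,1],Q[:,2],1))
E
```

```text
yaw change 0.020382761082800287 resid [[ 0.0001 -0.    ]
 [-0.0001 -0.0001]
 [-0.      0.0001]]
saddle now [0.55185379 0.12230797]
edge [[ 5.91487809e-01 -4.14728471e-03]
 [ 4.97784251e-01 -2.02532672e-04]] 0.09378655462910719 [0.04206095 0.99911505] origin [0.54989365 0.12271447]
pad [0.55877345 0.13597009] [0.00691966 0.01366212]
230 [0.05814066 0.54543099] [-0.68258864  0.10778715]
```

jog_arm:
  plan:
    - [[0,0.004,0.002,0,0,0,0],[0,0.005,0.003,0,0,0,0],[0,0.004,0.002,0,0,0,0],[0,0.0015,0.001,0,0,0,0],[0,0,0,0,0,0,0],[0,0,0,0,0,0,0]]

```text
t: 7.88
position: [0.5512, -0.0873, 0.1459]
tool_rot: [2.329, 2.1, -0.011]
ft_force: [-10.4, -21.3, 16.3]
finger_gap: 0.0183
gripper_force: 100.9
```

```bash
python3 - <<'E'
from h import *
to((.536,-.085,.145))
im,P=jack("top4")
a=cv2.resize(im[130:260,180:380],None,fx=4,fy=4,interpolation=cv2.INTER_CUBIC)
save("top4c",a)
E
```

```text
t 7.875 pos [ 0.5512 -0.0873  0.1459] x [ 0.103  0.995 -0.009] z [-0.002 -0.009 -1.   ] F [-10.4 -21.3  16.3] gap 0.0183 tooldelta [ 0.0007 -0.0153  0.0009] q [ 0.49  0.23 -0.48  1.76  0.12  1.19 -0.13]
```

View pics/top4c.png

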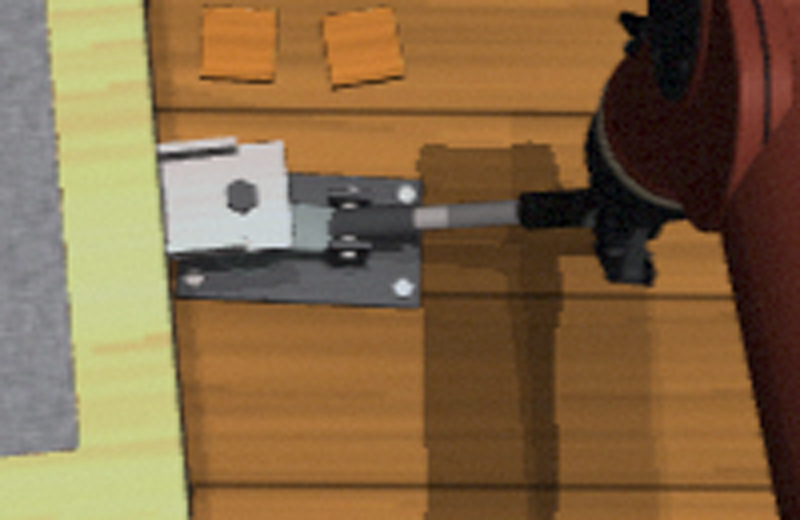

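Bolt is still at (242,196). Base bolts are now at (407,193), (403,288) and (194,279).

```bash
cat >> h.py <<'E'
def fit(now,s=4,z=.013):
    r=lambda u,v,s:ray("top",180+u/s,130+v/s,z)[:2]
    a=np.array([r(374,166,2.8),r(370,232,2.8),r(223,220,2.8)]);b=np.array([r(*p,s) for p in now])
    S=np.array([.530,.0452]);ca,cb=a.mean(0),b.mean(0);A,B=a-ca,b-cb
    th=np.arctan2((A[:,0]*B[:,1]-A[:,1]*B[:,0]).sum(),(A*B).sum());c,q=np.cos(th),np.sin(th);M=np.array([[c,-q],[q,c]])
    S2=cb+M@(S-ca);print("yaw change",th,"res",(B-A@M.T).round(4).tolist(),"saddle",S2.round(4),"to pad",(np.array([.5587,.1360])-S2).round(4))
E
python3 - <<'E'
from h import *
fit([(407,193),(403,288),(194,279)])
P=np.load("top4.npy");z=P[...,2];Y=P[...,1];X=P[...,0]
m=(z>.1)&(z<.17)&(Y>-.07)&(Y<.01)&(X>.5)&(X<.58);Q=P[m];f=np.polyfit(Q[:,1],Q[:,0],1);print(len(Q),f,np.polyval(f,.136))
for r in [(150,206,4)]:pass
E
```

```text
yaw change 0.04162682309851047 res [[0.0005, -0.0002], [-0.0005, 0.0004], [-0.0001, -0.0002]] saddle [0.5562 0.1355] to pad [0.0025 0.0005]
253 [0.0546845 0.5518868] 0.5593238947227805
```

jog_arm:
  plan:
    - [[0,-0.002,-0.002,0,0,0,0],[0.5,0,0,0,0,0,0],[1,0,0,0,0,0,0],[1,0,0,0,0,0,0],[1,0,0,0,0,0,0],[1,0,0,-0.03,0,0,0],[1,0,0,-0.035,0,0,0],[1,-0.02,0,-0.04,0,0,0],[1,0,0,0,0,0,0],[1,0,0,0,0,0,0]]

```text
t: 9.18
position: [0.5482, -0.1014, 0.2493]
tool_rot: [-2.328, -2.108, 0.0]
ft_force: [-0.4, 0.2, -0.3]
finger_gap: 0.0852
gripper_force: 0.0
```

```bash
python3 - <<'E'
from h import *
to((.55,-.11,.145))
im,P=cam("wrist");save("w2",im);np.save("w2",P)
z=P[...,2]
m=(z>.1)&(z<.21)&(P[...,0]>.5)&(P[...,0]<.6)&(P[...,1]<.02)&(P[...,1]>-.16)
Q=P[m];print(len(Q),Q.min(0),Q.max(0))
c=[]
for y in np.arange(-.16,.02,.015):
    k=abs(Q[:,1]-y)<.004
    if k.sum()>20:
        x=(Q[k][:,0].min()+Q[k][:,0].max())/2;c.append((y,x));print(round(y,3),x.round(4),np.ptp(Q[k][:,0]).round(4),Q[k][:,2].max().round(4))
c=np.array(c);f=np.polyfit(c[:,0],c[:,1],1);print(f,np.polyval(f,.136))
E
```

```text
t 9.175 pos [ 0.5482 -0.1014  0.2493] x [0.099 0.995 0.   ] z [-0.001  0.    -1.   ] F [-0.4  0.2 -0.3] gap 0.0852 tooldelta [-0.0085  0.0027  0.1043] q [ 0.52  0.16 -0.47  1.61  0.07  1.38 -0.06]
4944 [ 0.5363102  -0.14065143  0.10077164] [0.56403179 0.01999313 0.20154155]
-0.13 0.5483 0.024 0.2015
-0.115 0.549 0.024 0.1965
-0.1 0.5498 0.024 0.1867
-0.085 0.5505 0.0237 0.1772
-0.07 0.551 0.0237 0.1678
-0.055 0.5516 0.024 0.1578
-0.04 0.5522 0.0207 0.1498
-0.025 0.553 0.0158 0.1354
-0.01 0.5539 0.0154 0.1262
0.005 0.5543 0.0159 0.1174
[0.04454339 0.55414937] 0.5602072685609294
```

View pics/w2.png

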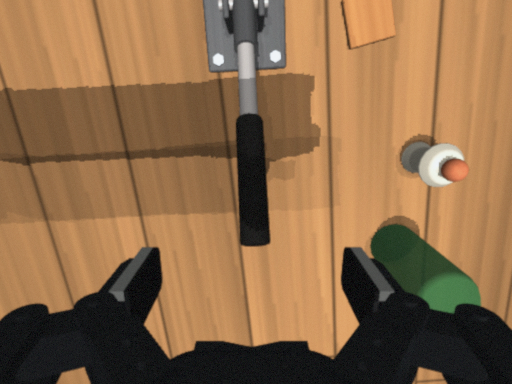

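Handle is free and up; sleeve is at (253,115–245). I'll shut the fingers and press from above, following the arc.

jog_arm:
  plan:
    - [[0,0.01,0,0,0,0,0],[0,0.0095,0,0,0,0,0],[0,0,0,0,0,0,0],[0,0,0,0,0,0,0],[0,0,0,0.025,0,0,0],[0,0,0,0.03,0,0,0],[0,0,0,0,0,0,0]]
  grip_force: 30

```text
t: 10.1
position: [0.5488, -0.0827, 0.1929]
tool_rot: [-2.327, -2.106, 0.004]
ft_force: [-0.9, -0.9, 0.3]
finger_gap: -0.0005
gripper_force: 0.0
```

jog_arm:
  plan:
    - [[0,0,0,0.0145,0,0,0],[0,-0.0055,0,0.0105,0,0,0],[0,-0.0055,0,0.0105,0,0,0],[0,-0.0055,0,0.0105,0,0,0],[0,-0.0055,0,0.0105,0,0,0],[0,-0.003,0,0.0115,0,0,0],[0,-0.003,0,0.0115,0,0,0],[0,-0.003,0,0.0115,0,0,0],[0,-0.0025,0,0.0115,0,0,0],[0,0,0,0.005,0,0,0],[0,0,0,0.003,0,0,0],[0,0,0,0,0,0,0],[0,0,0,0,0,0,0]]

```text
t: 11.72
position: [0.5475, -0.118, 0.0852]
tool_rot: [2.328, 2.105, -0.001]
ft_force: [-2.2, -6.8, 13.3]
finger_gap: 0.0002
gripper_force: 6.4
```

```bash
python3 - <<'E'
from h import *
to((.549,-.116,.0835))
im,P=jack("top5")
a=im[130:260,180:380];b=cam("scene")[0][130:280,130:330]
save("c5",np.vstack([cv2.resize(x,(440,290),interpolation=cv2.INTER_CUBIC) for x in(a,b)]))
E
```

```text
t 11.725 pos [ 0.5475 -0.118   0.0852] x [ 0.1    0.995 -0.003] z [ 0.001 -0.003 -1.   ] F [-2.2 -6.8 13.3] gap 0.0002 tooldelta [0.0021 0.0013 0.0017] q [ 0.52  0.29 -0.45  1.82  0.15  1.07 -0.09]
```

View pics/c5.png

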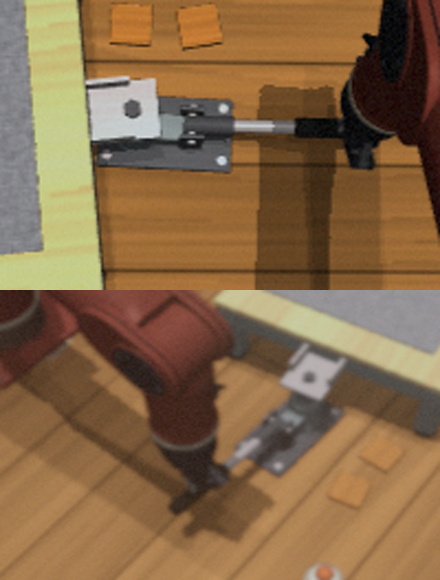

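jog_arm:
  plan:
    - [[0,0,0,0.003,0,0,0],[0,0,0,0.003,0,0,0],[0,0,0,0,0,0,0],[0,0,0,0,0,0,0]]

```text
t: 12.32
position: [0.5475, -0.1189, 0.0793]
tool_rot: [2.328, 2.104, -0.002]
ft_force: [-2.6, -9.9, 14.6]
finger_gap: 0.0001
gripper_force: 6.6
```

```bash
cat >> h.py <<'E'
def lift():
    P0=np.load("top4.npy");im,P=cam("top")
    v,u=np.mgrid[:384,:512]
    z0=P0[...,2]
    for n,a in(("lug",(225,250,168,188)),("bed near",(190,212,115,250)),("bed -x",(190,212,235,250)),("bed +x",(190,212,112,130)),("bar",(288,308,180,188))):
        m=(u>=a[0])&(u<=a[1])&(v>=a[2])&(v<=a[3])
        d=P[...,2][m]-z0[m];print(n,round(float(np.nanmedian(d))*1000,2),end="; ")
    X,Y,Z=P[...,0],P[...,1],P[...,2]
    m=(Z>.06)&(Y<0)&(Y>-.07)&(X>.53)&(X<.57);Q=P[m]
    if len(Q)>10:print("bar slope",np.polyfit(Q[:,1],Q[:,2],1))
    return P
E
python3 - <<'E'
from h import *
to((.549,-.116,.0835));lift()
E
```

```text
t 12.325 pos [ 0.5475 -0.1189  0.0793] x [ 0.101  0.995 -0.004] z [ 0.001 -0.004 -1.   ] F [-2.6 -9.9 14.6] gap 0.0001 tooldelta [ 0.0031  0.0012 -0.0042] q [ 0.52  0.3  -0.45  1.82  0.15  1.05 -0.09]
lug 3.51; bed near 3.15; bed -x 3.19; bed +x 3.08; bar -38.6; bar slope [-7.80510663 -0.09036829]
```

jog_arm:
  plan:
    - [[0,0,0,0.002,0,0,0],[0,0,0,0.002,0,0,0],[0,0,0,0,0,0,0]]

```text
t: 12.75
position: [0.5476, -0.1187, 0.0752]
tool_rot: [2.328, 2.104, -0.002]
ft_force: [-2.3, -9.7, 13.2]
finger_gap: -0.0002
gripper_force: 6.7
```

jog_arm:
  plan:
    - [[0,0,0,0.002,0,0,0],[0,0,0,0.002,0,0,0],[0,0,0,0,0,0,0]]

```text
t: 13.12
position: [0.5476, -0.1192, 0.0712]
tool_rot: [2.328, 2.103, -0.002]
ft_force: [-1.7, -10.3, 14.0]
finger_gap: 0.0002
gripper_force: 6.8
```

```bash
python3 - <<'E'
from h import *
to((.549,-.116,.0835));lift()
E
```

```text
t 13.125 pos [ 0.5476 -0.1192  0.0712] x [ 0.101  0.995 -0.004] z [ 0.002 -0.004 -1.   ] F [ -1.7 -10.3  14. ] gap 0.0002 tooldelta [ 0.0033  0.0011 -0.0123] q [ 0.52  0.3  -0.45  1.83  0.16  1.04 -0.09]
lug 4.76; bed near 4.13; bed -x 4.09; bed +x 3.92; bar -40.85; bar slope [-7.71864659 -0.09181478]
```

```bash
python3 - <<'E'
from h import *
a,P=cam("wrist");b,Q=cam("scene");np.save("w6",P)
save("c6",np.vstack([cv2.resize(a,(400,300)),cv2.resize(b[170:270,130:290],(480,300),interpolation=cv2.INTER_CUBIC)[:,:400]]))
m=(Q[...,2]>.04)&(Q[...,0]>.5)&(Q[...,0]<.6)&(Q[...,1]<-.0)&(Q[...,1]>-.2)
K=Q[m]
for y in np.arange(-.2,0,.01):
    k=abs(K[:,1]-y)<.004
    if k.sum()>2: print(round(y,3),K[k].mean(0).round(3),K[k][:,2].min().round(3),K[k][:,2].max().round(3))
E
```

```text
-0.17 [ 0.553 -0.167  0.403] 0.076 0.493
-0.16 [ 0.546 -0.161  0.438] 0.073 0.526
-0.15 [ 0.559 -0.15   0.383] 0.084 0.527
-0.14 [ 0.562 -0.14   0.394] 0.082 0.531
-0.13 [ 0.563 -0.13   0.35 ] 0.081 0.537
-0.12 [ 0.564 -0.12   0.404] 0.081 0.537
-0.11 [ 0.563 -0.11   0.436] 0.081 0.537
-0.1 [ 0.56  -0.1    0.462] 0.227 0.533
-0.09 [ 0.559 -0.089  0.479] 0.243 0.53
-0.08 [ 0.559 -0.08   0.489] 0.301 0.525
-0.07 [ 0.556 -0.071  0.452] 0.079 0.527
-0.06 [ 0.552 -0.061  0.085] 0.081 0.089
-0.05 [ 0.552 -0.049  0.082] 0.076 0.087
-0.04 [ 0.553 -0.041  0.084] 0.081 0.086
-0.03 [ 0.552 -0.03   0.081] 0.078 0.085
-0.02 [ 0.552 -0.02   0.08 ] 0.076 0.086
-0.01 [ 0.553 -0.01   0.08 ] 0.076 0.082
```

View pics/c6.png

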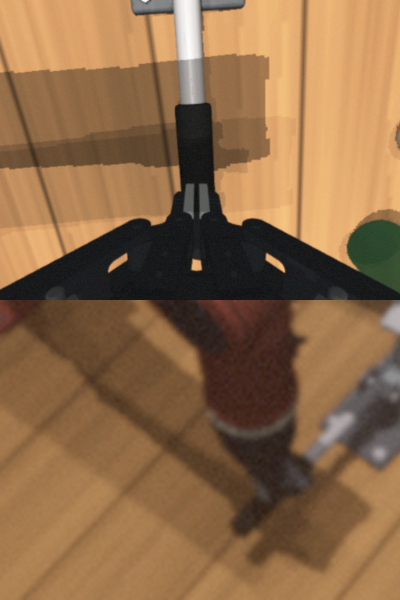

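jog_arm:
  plan:
    - [[0,0,0,0.002,0,0,0],[0,0,0,0.002,0,0,0],[0,0,0,0,0,0,0]]

```text
t: 13.65
position: [0.5478, -0.1196, 0.069]
tool_rot: [2.328, 2.102, -0.003]
ft_force: [-9.3, -10.0, 31.1]
finger_gap: -0.0002
gripper_force: 15.4
```

jog_arm:
  plan:
    - [[0,0,0,0.002,0,0,0],[0,0,0,0.002,0,0,0],[0,0,0,0,0,0,0]]

```text
t: 14.02
position: [0.548, -0.1198, 0.0671]
tool_rot: [2.327, 2.101, -0.003]
ft_force: [-16.9, -9.0, 50.6]
finger_gap: -0.0001
gripper_force: 25.9
```

```bash
python3 - <<'E'
from h import *
to((.549,-.116,.0835));lift()
E
```

```text
t 14.025 pos [ 0.548  -0.1198  0.0671] x [ 0.102  0.995 -0.006] z [ 0.003 -0.006 -1.   ] F [-16.9  -9.   50.6] gap -0.0001 tooldelta [ 0.0038  0.0006 -0.0165] q [ 0.52  0.31 -0.45  1.83  0.16  1.03 -0.1 ]
lug 5.16; bed near 4.48; bed -x 4.4; bed +x 4.48; bar -44.38; bar slope [-7.76893317 -0.09521943]
```

jog_arm:
  plan:
    - [[0,0.002,0,-0.012,0,0,0],[0,0.003,0,-0.013,0,0,0],[0,0.003,0,-0.013,0,0,0],[0,0.0035,0.001,-0.013,0,0,0],[0,0.005,0.001,-0.013,0,0,0],[0,0.0055,0,-0.013,0,0,0],[0,0.0055,0,-0.013,0,0,0],[0,0.006,0,-0.014,0,0,0],[0,0,0,-0.015,0,0,0],[0,0,0,-0.0135,0,0,0],[0,0,0,0,0,0,0],[0,0,0,0,0,0,0],[0,0,0,0,0,0,0],[0,0,0,0,0,0,0]]

```text
t: 15.82
position: [0.5521, -0.0825, 0.1944]
tool_rot: [-2.328, -2.108, 0.001]
ft_force: [-0.7, -0.2, 0.8]
finger_gap: -0.0002
gripper_force: 0.0
```

```bash
python3 - <<'E'
from h import *
to((.551,-.082,.194));lift()
_,P=cam("wrist");z=P[...,2]
Q=P[(z>.06)&(z<.24)&(P[...,0]>.5)&(P[...,0]<.6)&(P[...,1]<.02)&(P[...,1]>-.16)]
for y in np.arange(-.16,.02,.015):
    k=abs(Q[:,1]-y)<.003
    if k.sum()>20:print(round(y,3),Q[k][:,0].min().round(4),Q[k][:,0].max().round(4),Q[k][:,2].max().round(4))
E
```

```text
t 15.825 pos [ 0.5521 -0.0825  0.1944] x [0.099 0.995 0.   ] z [-0.001  0.    -1.   ] F [-0.7 -0.2  0.8] gap -0.0002 tooldelta [ 0.0004 -0.0011  0.0004] q [ 0.5   0.19 -0.48  1.69  0.09  1.28 -0.11]
lug 1.38; bed near 1.27; bed -x 1.39; bed +x 1.19; bar 0.4; bar slope [-1.35255892  0.4609544 ]
-0.085 0.5384 0.5623 0.1771
-0.07 0.5393 0.5626 0.24
-0.055 0.5397 0.5637 0.1581
-0.04 0.5411 0.5625 0.1499
-0.025 0.5451 0.561 0.1349
-0.01 0.5456 0.5616 0.1255
0.005 0.5469 0.5621 0.1172
```

jog_arm:
  plan:
    - [[0,0,-0.001,0.0145,0,0,0],[0,-0.0055,0,0.012,0,0,0],[0,-0.0055,0,0.012,0,0,0],[0,-0.0055,0,0.012,0,0,0],[0,-0.0055,0,0.012,0,0,0],[0,-0.003,0,0.0125,0,0,0],[0,-0.003,0,0.0125,0,0,0],[0,-0.003,0,0.0125,0,0,0],[0,-0.0025,0,0.0125,0,0,0],[0,0,0,0.008,0,0,0],[0,0,0,0.005,0,0,0],[0,0,0,0.0025,0,0,0],[0,0,0,0,0,0,0],[0,0,0,0,0,0,0]]

```text
t: 17.68
position: [0.5497, -0.1199, 0.0696]
tool_rot: [2.327, 2.101, -0.0]
ft_force: [-6.1, -8.4, 25.0]
finger_gap: 0.0
gripper_force: 12.4
```

```bash
python3 - <<'E'
from h import *
to((.549,-.116,.07));lift()
E
```

```text
t 17.675 pos [ 0.5497 -0.1199  0.0696] x [ 0.102  0.995 -0.004] z [ 0.004 -0.005 -1.   ] F [-6.1 -8.4 25. ] gap 0.0 tooldelta [ 0.0038 -0.001  -0.0004] q [ 0.52  0.31 -0.45  1.83  0.16  1.03 -0.1 ]
lug 12.86; bed near 11.2; bed -x 10.79; bed +x 11.46; bar -43.46; bar slope [-7.67532139 -0.09310995]
```

At the stop of stroke 2 (25 N). I'll fit the bed's lift plane to get the height at each near foot.

```bash
python3 - <<'E'
from h import *
P0=np.load("top4.npy");c=robot.get_calibration("top")
m0=(abs(P0[...,2]-.166)<.006)&(P0[...,1]>.17)&(P0[...,0]>.34)&(P0[...,0]<.78)
def plane(P,m):
    Q=P[m];A=np.c_[Q[:,:2]-[.55,.45],np.ones(len(Q))];w=np.ones(len(Q),bool)
    for _ in range(3):
        k=np.linalg.lstsq(A[w],Q[w,2],rcond=None)[0];w=abs(A@k-Q[:,2])<.004
    return k
pad=np.array([.5587,.136]);ey=np.array([-.11,.994]);ex=np.array([.994,.11])
k0=plane(P0,m0)
for _ in range(3):
    P=cam("top")[1];m=(P[...,2]>.155)&(P[...,2]<.19)&(P[...,1]>.17)&(P[...,0]>.34)&(P[...,0]<.78)
    k=plane(P,m);d=k-k0
    print("tilt",d.round(4),[round(1e3*float(d@np.r_[pad+.075*ey+s*.18*ex-[.55,.45],1]),2) for s in(-1,0,1)],"far",round(1e3*float(d@np.r_[pad+.645*ey-[.55,.45],1]),2),"lug",round(1e3*float(d@np.r_[pad-[.55,.45],1]),2))
print(k0)
E
```

```text
tilt [ 0.0024 -0.0198  0.0069] [11.61, 11.65, 11.68] far 0.3 lug 13.14
tilt [ 0.0023 -0.0196  0.0069] [11.58, 11.6, 11.62] far 0.35 lug 13.08
tilt [ 0.0021 -0.0198  0.0069] [11.65, 11.63, 11.61] far 0.31 lug 13.12
[-0.00181389 -0.00042687  0.16772532]
```

```bash
python3 - <<'E'
from h import *
to((.549,-.116,.07));print(robot.sign_off())
E
```

```text
t 17.875 pos [ 0.5497 -0.1199  0.0696] x [ 0.102  0.995 -0.005] z [ 0.004 -0.005 -1.   ] F [-5.4 -8.4 25.1] gap 0.0 tooldelta [ 0.0038 -0.0011 -0.0004] q [ 0.52  0.31 -0.45  1.83  0.16  1.03 -0.1 ]
the job is handed in; nothing more can be done
None
```

The job is handed in at 17.9 s: the saddle sits within about 3 mm of the lift pad's centre, and after two full strokes both near feet measure about 11.6 mm clear, with the arm still holding the handle down at the stop with about 25 N.

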